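Slide the full carton round the tape and tin into the packing bay

TASK

The white carton is full and its bottom flaps are weak, so do not lift or tip it: slide it along the bench, through the gap between the tape roll and the round tin without anything touching either of them, then push it square into the open mouth of the plywood packing bay until it bears on the sprung buffer at the back. Press it home with a gentle push of about 10 N more than it takes to slide it, for half a second (not hard: the carton and buffer must not be crushed), then let go and leave it sitting there.

Things in the scene. Friction and masses are not known exactly. Their poses are not given: they have to be found in the camera images.
- carton: Loose white cardboard carton, 87 (x) x 151 (y) x 46 (z) mm, about 0.35 to 0.7 kg, too wide to grip. Origin: centre of its underside. At the start it lies before the gap, on the bay's -y side, its axes within 0.25 rad of the bay's. Home in the bay its x lies along the bay's x, its +x side bears on the buffer, its centre is at x = -11 to +14 mm, y = 0 in the bay's frame.
- bay: Plywood packing bay fixed on the bench, no floor. Two cheeks 40 mm high, 12 thick, 158 apart inside; backboard 50 high. Origin: on the bench, midway between the cheeks; x points from the open mouth in to the back, y across, z up. The cheeks run from x = -20 to the backboard's inner face at x = 78 mm; before x = -20 they flare to 94 mm either side of the middle at x = -46.
- bay_back (a point): Middle of the backboard's inner face, 25 mm up; axes as the bay's. Before it a rubber-faced buffer plate (90 mm wide, 10 to 38 mm above the bench) stands on a spring, gives 1 mm per 3 N, bottoms at 8 mm. Its free face is 21 to 45 mm before this point: the setting differs each time and is not reported, so feel for it. On release it pushes the carton back a few mm until nearly relaxed.
- lane (a point): Point on the bench in front of the bay's mouth, at x = -125, y = 0 mm in the bay's frame; axes as the bay's. The line through it along the bay's y is the middle of the gap between tape roll and tin (about 150 mm wide): the carton comes along it lengthwise from -y. With its centre here it is clear of the flared cheeks by 36 mm and can be pushed straight in along x.
- tape_roll: Roll of tan tape lying flat, fixed, 69 mm diameter, 48 mm high. Origin: centre of its underside. One of the two obstacles: in the bay's frame one stands near x = -13, y = -167 mm (beside the bay), the other near x = -237, y = -170 mm; which is which changes.
- tin: Round closed parts tin, fixed, 78 mm diameter, 28 mm high. Origin: centre of its underside. The other of the two obstacles.
Mind the look-alikes: they are no part of the job. Leave any orange look-alike of the carton alone.

How it is judged:
By the outcome, as a careful person would: the job done as asked, in the order asked, and still so for the second after the job is handed in, with the robot touching nothing.
It also fails if it takes over 72 s, if anything falls off the work surface, if the arm or the gripper's body presses on something with over 40 N, if the wrist force passes 120 N, or if a joint passes its speed limit or range.

ROBOT

A 6-joint arm with a two-finger parallel gripper is mounted at the origin on the work surface; the furniture and walls round the work are solid. World frame = base frame: x ahead of the robot, y to its left, z up, the work surface at z = 0. Lengths are in m, angles in rad, forces in N, time in s.
With the tool pointing down it reaches from about 0.3 to 0.875 m from the base axis. Payload 6.4 kg.
Tool frame: the origin (TCP) lies between the finger pads; the fingertips stand 25 mm ahead of it and the grasp point (between the pads) lies 6 mm ahead of it; z points along the fingers, y is the line along which they close (so a half turn about z gives the same grasp; the last joint's range is limited). The gripper opens to 85 mm and grips with 20 to 120 N. Pads are 22 mm wide; open, the fingers measure 114 mm over their backs; the gripper's body (76 mm by 85 mm) begins 54 mm behind the grasp point. The pads swing forward as they close: fully open they stand 13 mm farther back than shut.
Start: joints at [-1.307, 0.181, 1.607, -0, 1.354, -0.206], TCP at [0.26, -0.513, 0.256] pointing down, gripper open.
Joint ranges: [-2.99, 2.99], [-0.89, 2.07], [0.3, 2.58], [-1.14, 4.28], [0, 2.63], [-3.12, 3.12]. Speed limits (rad/s): [2.57, 2.57, 3.01, 3.14, 3.14, 3.14].

INTERFACE

Orientations are given as a unit quaternion [w, x, y, z].
In Python, from bench import ctrl gives the robot as it stands.
- The arm moves only by the tool servo_tool, never from a script. Its argument "series" is text: rows parted by semicolons, each of 7 numbers parted by spaces: the gripper command: -1 is fully open, 1 is shut, values between are in proportion, then the shift along the tool's x, y, z in m, then the turn, a rotation vector about the tool's x, y, z in degrees. A call has 1 to 12 rows; each row is the pose to reach, as a shift and turn from the pose commanded when the call began, along the tool's axes at that moment; what a row does not reach only later rows make up. A row lasts 1/12 s, in which the tool goes at most 41.7 mm and 7.16 degrees, less where a joint would pass 70% of its speed; a pose out of reach is approached as far as the arm can. A call with a gripper value outside its range is refused whole. The fingers move at their own pace and stop on an object; the grip force is fixed at half the most. Time passes only in rows, so rows that repeat a pose let the fingers close. It gives the time, the measured TCP pose, the force, the opening and the grip force at its end, in the units of the state.
- ctrl.get_obs(): the state, without advancing time (a new reading comes with each control period).
- ctrl.camera(name): name is "side" or "top"; returns a dict with "img" (420x560x3 uint8, red, green, blue), "z_map" (420x560 float32, m along the optical axis (not along the pixel's ray), 0 where there is no reading), "fovy" (degrees; the focal length in pixels is half the picture's height over the tangent of half this angle, whatever the lens; pixels are square), "cx", "cy" (the principal point, pixels), "k1" (the pictures are not rectified: a ray, as slopes to the right and down, at radius r is drawn at 1 + k1 r^2 times it, then the intrinsics apply), "extrinsics" (4x4, takes a point from camera to world coordinates). Camera axes: x right, y down, z forward; pixel columns grow to the right and rows downward; lengths in m; the calibration is good to about 2 mm. A picture is of the moment at which its call begins.
- ctrl.hand_in(): hands the job in; it is judged then, once.
The state is a dict: "time_s": time; "q": joint angles; "dq": joint speeds; "joint_efforts": joint torques, N m; "eef_pos": TCP position; "eef_rot": TCP orientation; "wrist_force": force on the tool from outside, world axes, zero at the start; "torque": the same for the moment, N m; "opening": opening from 0.0 (shut) to 1.0 (fully open); "grasp_force": force on a finger pad.
Only numpy, scipy, OpenCV 4.12 (cv2) and the standard library are available. Lean on these libraries where they do the work, as an engineer would, in place of code of your own. Each camera call takes 0.05 s, during which the arm holds its last target. There are 200 camera calls.

## Working session

There is one attempt and no reset: what is moved stays moved. The work goes in short steps, Python scripts to look and compute and a tool call to move; the robot and the scene stay as the last step left them, time stands still between calls to the robot, and variables do not carry over. Pictures are saved under pics/ and viewed, at most 10 in all, crops included, and the job is handed in when it is done.

Besides the shell and the picture viewer there is one more tool, called after ">>>" in YAML: its name, and indented under it one key for each argument. servo_tool: Moves the arm, as the interface text tells. Its arguments: {"type":"object","properties":{"series":{"type":"string"}},"required":["series"]}

```bash
mkdir -p pics
cat > h.py <<'E'
import numpy as np, cv2
from bench import ctrl
def cam(n):
    c=ctrl.camera(n); c['f']=c['img'].shape[0]/2/np.tan(np.radians(c['fovy'])/2); c['E']=np.array(c['extrinsics']); return c
def rays(c,uv):
    K=np.array([[c['f'],0,c['cx']],[0,c['f'],c['cy']],[0,0,1.]])
    p=cv2.undistortPoints(np.float64(uv).reshape(-1,1,2),K,np.array([c['k1'],0,0,0.]))[:,0]
    return np.c_[p,np.ones(len(p))]
def onplane(c,uv,z):
    d=rays(c,uv)@c['E'][:3,:3].T; o=c['E'][:3,3]
    return o+d*((z-o[2])/d[:,2])[:,None]
def cloud(c):
    v,u=np.mgrid[:420,:560]; r=rays(c,np.c_[u.ravel(),v.ravel()])*c['z_map'].reshape(-1,1)
    return (r@c['E'][:3,:3].T+c['E'][:3,3]).reshape(420,560,3)
E
python3 - <<'E'
from h import *
for n in('top','side'):
    c=cam(n); cv2.imwrite(f'pics/{n}0.png',c['img'][:,:,::-1]); print(n,c['f'],c['k1'],c['E'].round(3).tolist()); np.savez(f'{n}0.npz',img=c['img'],P=cloud(c))
print(ctrl.get_obs())
E
```

```text
top 433.26868151312874 -0.05598151897251345 [[0.013, -0.998, 0.057, 0.491], [-1.0, -0.012, 0.005, -0.239], [-0.005, -0.057, -0.998, 1.454], [0.0, 0.0, 0.0, 1.0]]
side 496.75025065944163 -0.039955913033260286 [[-1.0, -0.023, 0.001, 0.569], [-0.014, 0.573, -0.819, 1.1], [0.018, -0.819, -0.574, 0.958], [0.0, 0.0, 0.0, 1.0]]
{'time_s': 0.1, 'q': array([-1.30725388e+00,  1.81466662e-01,  1.60791983e+00, -9.61091480e-06,
        1.35379053e+00, -2.06300492e-01]), 'dq': array([ 3.42670049e-04, -1.99287643e-03, -1.58236718e-03, -6.97886256e-04,
        4.89856702e-04,  1.09195683e-05]), 'joint_efforts': array([ 1.47397623e-04, -4.45880949e+01, -3.52238810e+01, -3.50850778e-04,
        4.15103103e-03,  1.04835027e-05]), 'eef_pos': array([ 0.26021923, -0.51223138,  0.25546854]), 'eef_rot': array([-7.91724189e-04,  9.72532077e-01,  2.32767550e-01, -2.73599638e-05]), 'wrist_force': array([ 0.65512562, -0.08556176, -0.37168318]), 'torque': array([-0.0385169 ,  0.02744216, -0.00695935]), 'grasp_force': 0.0, 'opening': 1.0033048784049847}
```

View pics/top0.png

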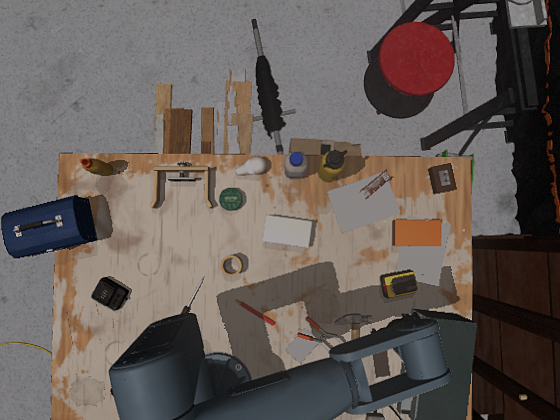

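View pics/side0.png

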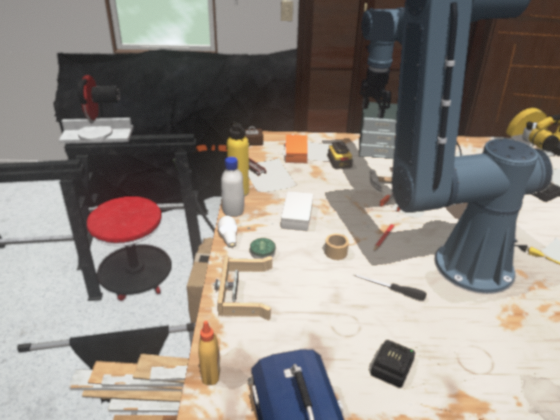

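The top view shows the bay near (183,185), with its mouth towards the robot. The carton is at (289,231), the tin at (231,198) beside the bay, and the tape roll at (233,264). The side view agrees, with the bay at (240,285), the carton at (297,210), the tin at (262,247) and the tape roll at (337,246).

Run:
```python
from h import *
c=cam('top'); d=np.load('top0.npz'); P=d['P']; img=d['img']; hsv=cv2.cvtColor(img,cv2.COLOR_RGB2HSV)
def blob(m,seed):
    n,l,s,ce=cv2.connectedComponentsWithStats(m.astype(np.uint8)); k=l[seed[1],seed[0]]; return (l==k).astype(np.uint8) if k else None
def roi(x0,y0,x1,y1):
    r=np.zeros((420,560),bool); r[y0:y1,x0:x1]=1; return r
Z=P[...,2]
# carton
m=blob(roi(255,205,325,260)&(Z>.036)&(Z<.058),(289,230)); ct=max(cv2.findContours(m,0,1)[0],key=len)[:,0]
w=onplane(c,ct,.046); r=cv2.minAreaRect((w[:,:2]*1000).astype(np.float32)); print('carton',r,np.median(Z[m>0]))
for n,(u,v),h,box in(('tin',(231,198),.028,(215,182,248,215)),('tape',(233,264),.048,(216,248,250,280))):
    m=roi(*box)&(Z>h-.008)&(Z<h+.008); ct=np.vstack(cv2.findContours(m.astype(np.uint8),0,1)[0])[:,0]
    print(n,cv2.minEnclosingCircle((onplane(c,ct,h)[:,:2]*1000).astype(np.float32)),m.sum())
# bay
m=roi(145,155,220,212)&(Z>.033)&(Z<.047); Q=P[m]
cv2.imwrite('pics/bay.png',cv2.resize(np.vstack([img[150:220,140:225,::-1],cv2.cvtColor((np.clip(Z[150:220,140:225],0,.08)*3000).astype(np.uint8),cv2.COLOR_GRAY2BGR)]),None,fx=4,fy=4,interpolation=0))
for row in range(160,212,3):
    k=np.where(m[row])[0]; print(row,k.tolist()[:6],k.tolist()[-6:])
```

```text
carton ((516.007080078125, -229.2900390625), (150.87498474121094, 85.92000579833984), 82.6098403930664) 0.046879049943366
tin ((619.8861083984375, -40.58644104003906), 38.918453216552734) 423
tape ((404.8143005371094, -48.48051834106445), 34.88323974609375) 162
160 [] []
163 [178, 179, 180, 181, 182, 183] [179, 180, 181, 182, 183, 184]
166 [180, 181, 182, 183] [180, 181, 182, 183]
169 [155, 157, 158, 166, 169, 171] [175, 180, 181, 187, 199, 208]
172 [154, 155, 156, 205, 206, 207] [155, 156, 205, 206, 207, 208]
175 [153, 154, 155, 181, 182, 205] [181, 182, 205, 206, 207, 208]
178 [153, 154, 155, 156, 157, 167] [193, 194, 205, 206, 207, 208]
181 [153, 154, 155, 156, 157, 205] [156, 157, 205, 206, 207, 208]
184 [153, 154, 155, 156, 157, 205] [156, 157, 205, 206, 207, 208]
187 [153, 154, 155, 205, 206, 207] [154, 155, 205, 206, 207, 208]
190 [153, 154, 155, 156, 205, 206] [155, 156, 205, 206, 207, 208]
193 [154, 155, 156, 205, 206, 207] [155, 156, 205, 206, 207, 208]
196 [153, 154, 155, 156, 205, 206] [155, 156, 205, 206, 207, 208]
199 [153, 154, 155, 156, 157, 205] [156, 157, 205, 206, 207, 208]
202 [151, 152, 153, 154, 155, 206] [154, 155, 206, 207, 208, 209]
205 [149, 150, 151, 152, 153, 154] [154, 207, 208, 209, 210, 211]
208 [] []
211 [] []
```

View pics/bay.png

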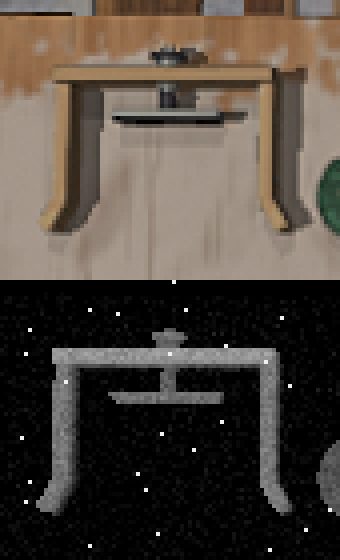

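Run:
```python
from h import *
c=cam('top'); d=np.load('top0.npz'); Z=cv2.medianBlur(d['P'][...,2].astype(np.float32),3)
L=[];R=[]
for r in range(173,197):
    m=Z[r]>.02; a=np.where(m[145:165])[0]+145; b=np.where(m[195:216])[0]+195
    L.append((a[0]-.5,r)); R.append((b[0]-.5,r))
B=[]
for u in list(range(160,175))+list(range(190,203)):
    k=np.where(Z[155:176,u]>.025)[0]+155; B.append((u,k[0]-.5))
F=[(u,np.where(Z[172:185,u]>.02)[0][-1]+172.5) for u in range(170,193)]
def fit(p,z):
    w=onplane(c,p,z)[:,:2]*1000; v=cv2.fitLine(w.astype(np.float32),cv2.DIST_HUBER,0,.01,.01).ravel(); return v
for n,p,z in(('Louter',L,.04),('Rinner',R,.04),('Bback',B,.05),('plate front top',F,.038)):
    v=fit(p,z); print(n,v[:2],np.degrees(np.arctan2(v[1],v[0])),v[2:])
m=(Z>.043)&(Z<.06); B2=[(u,np.where(m[160:176,u])[0][-1]+160.5) for u in list(range(160,174))+list(range(190,203))]
print('backfront',fit(B2,.05))
```

```text
Louter [0.9994597 0.0328693] 1.8836113 [655.641  217.8728]
Rinner [0.99968433 0.02512328] 1.4396093 [663.3751   45.05595]
Bback [ 0.00870177 -0.99996215] -89.50141 [723.72437 128.95894]
plate front top [ 0.00977604 -0.9999522 ] -89.43986 [679.123   119.32106]
backfront [ 9.0103876e-03 -9.9995941e-01  7.1052594e+02  1.2293218e+02]
```

>>> servo_tool:
  series: "-0.2 0.015 -0.002 0 0 0 -3; -0.2 0.045 -0.006 0 0 0 -8; -0.2 0.080 -0.011 0 0 0 -14; -0.2 0.115 -0.016 0 0 0 -21; -0.2 0.150 -0.021 0 0 0 -28; -0.2 0.185 -0.026 0 0 0 -35; -0.2 0.220 -0.031 0 0 0 -42; -0.2 0.250 -0.035 0 0 0 -48; -0.2 0.275 -0.038 0 0 0 -53; -0.2 0.287 -0.040 0 0 0 -55; -0.2 0.291 -0.041 0 0 0 -55.7; -0.2 0.291 -0.041 0 0 0 -55.7"

```text
time_s: 1.2
eef_pos: [0.5013, -0.344, 0.256]
eef_rot: [-0.0, 0.751, 0.66, -0.0]
wrist_force: [-0.6, -0.3, 0.2]
opening: 0.599
grasp_force: 0.0
```

```bash
cat >> h.py <<'E'
from scipy.spatial.transform import Rotation as R_
def tool():
    o=ctrl.get_obs(); q=o['eef_rot']; R=R_.from_quat([q[1],q[2],q[3],q[0]]).as_matrix(); return o,R
def to(x,y,z,yaw):  # shift in tool axes, turn about tool z (deg), tool x heading yaw
    o,R=tool(); h=np.degrees(np.arctan2(R[1,0],R[0,0]))
    s=R.T@(np.array([x,y,z])-o['eef_pos']); dy=(yaw-h+180)%360-180
    print('t',o['time_s'],'pos',o['eef_pos'].round(4),'head',h.round(2),'tilt',R[:2,2].round(4),'F',o['wrist_force'].round(2),'open',round(o['opening'],3),'q',o['q'].round(2)); print('shift',s.round(4),'turn',round(-dy,2))
E
python3 -c "
from h import *
to(.501,-.344,.034,82.6)"
```

```text
t 1.2 pos [ 0.5013 -0.344   0.256 ] head 82.62 tilt [-0.0007  0.0002] F [-0.63 -0.33  0.17] open 0.599 q [-0.8   0.25  1.52 -0.    1.37 -0.67]
shift [-0.00e+00 -2.00e-04  2.22e-01] turn 0.02
```

Very good. I'll descend 222 mm, then advance gently.

>>> servo_tool:
  series: "-0.2 0 0 0.015 0 0 0; -0.2 0 0 0.045 0 0 0; -0.2 0 0 0.080 0 0 0; -0.2 0 0 0.115 0 0 0; -0.2 0 0 0.150 0 0 0; -0.2 0 0 0.180 0 0 0; -0.2 0 0 0.202 0 0 0; -0.2 0 0 0.215 0 0 0; -0.2 0 0 0.221 0 0 0; -0.2 0 0 0.222 0 0 0; -0.2 0.003 0 0.222 0 0 0; -0.2 0.008 0 0.222 0 0 0"

```text
time_s: 2.2
eef_pos: [0.5031, -0.3379, 0.0362]
eef_rot: [0.002, 0.752, 0.66, 0.0]
wrist_force: [-0.1, -0.0, 0.2]
opening: 0.599
grasp_force: 0.0
```

>>> servo_tool:
  series: "-0.2 0.004 0 0 0 0 0; -0.2 0.008 0 0 0 0 0; -0.2 0.012 0 0 0 0 0; -0.2 0.016 0 0 0 0 0; -0.2 0.020 0 0 0 0 0; -0.2 0.023 0 0 0 0 0; -0.2 0.026 0 0 0 0 0; -0.2 0.029 0 0 0 0 0; -0.2 0.032 0 0 0 0 0"

```text
time_s: 2.95
eef_pos: [0.5064, -0.3049, 0.0343]
eef_rot: [0.0, 0.751, 0.66, -0.0]
wrist_force: [-0.5, -2.8, -0.5]
opening: 0.599
grasp_force: 1.2
```

```bash
cat >> h.py <<'E'
def carton(save=None):
    c=cam('top'); P=cloud(c); Z=P[...,2]; hsv=cv2.cvtColor(c['img'],cv2.COLOR_RGB2HSV)
    m=((Z>.037)&(Z<.056)&(hsv[...,1]<60)&(hsv[...,2]>110)).astype(np.uint8)
    m=cv2.morphologyEx(m,cv2.MORPH_OPEN,np.ones((3,3)))
    best=None
    for k in cv2.findContours(m,0,1)[0]:
        w=onplane(c,k[:,0],.046)*1000
        if not(400<w[:,0].mean()<720 and -320<w[:,1].mean()<230): continue
        if best is None or cv2.contourArea(k)>best[0]: best=(cv2.contourArea(k),cv2.minAreaRect(w[:,:2].astype(np.float32)))
    if save: cv2.imwrite(save,cv2.resize(c['img'][120:320,110:380,::-1],None,fx=2.9,fy=2.9))
    print('carton',best)
E
python3 -c "
from h import *
carton('pics/a.png'); to(.501,-.344,.034,82.6)"
```

```text
carton (590.0, ((520.3399047851562, -197.47821044921875), (98.36234283447266, 85.4855728149414), 82.57018280029297))
t 3.0 pos [ 0.5065 -0.3044  0.0343] head 82.62 tilt [ 0.0001 -0.0003] F [-0.11 -0.05 -0.17] open 0.599 q [-0.74  0.5   1.69 -0.    0.95 -0.61]
shift [-0.04   -0.0004  0.0003] turn 0.02
```

>>> servo_tool:
  series: "-0.2 0.002 0 0 0 0 -0.2; -0.2 0.005 -0.0003 0 0 0 -0.5; -0.2 0.008 -0.0005 0 0 0 -0.9; -0.2 0.012 -0.0008 0 0 0 -1.3; -0.2 0.016 -0.001 0 0 0 -1.7; -0.2 0.020 -0.0013 0 0 0 -2.1; -0.2 0.024 -0.0015 0 0 0 -2.6; -0.2 0.028 -0.0018 0 0 0 -3.0; -0.2 0.032 -0.002 0 0 0 -3.4; -0.2 0.035 -0.0022 0 0 0 -3.8; -0.2 0.037 -0.0024 0 0 0 -4.0; -0.2 0.039 -0.0025 0 0 0 -4.2"

```text
time_s: 4.0
eef_pos: [0.509, -0.2656, 0.0344]
eef_rot: [0.0, 0.726, 0.687, -0.0]
wrist_force: [0.5, -2.1, 1.0]
opening: 0.6
grasp_force: 1.5
```

```bash
python3 -c "
from h import *
carton('pics/b.png'); to(.5117,-.2265,.034,91)"
```

```text
carton (486.5, ((514.8209228515625, -152.48416137695312), (88.87980651855469, 86.01461791992188), 86.8944320678711))
t 4.05 pos [ 0.509  -0.2653  0.0344] head 86.86 tilt [0.0001 0.0001] F [ 0.98 -2.    0.9 ] open 0.604 q [-0.69  0.47  1.74  0.    0.93 -0.63]
shift [0.0389 0.0006 0.0004] turn -4.14
```

View pics/b.png

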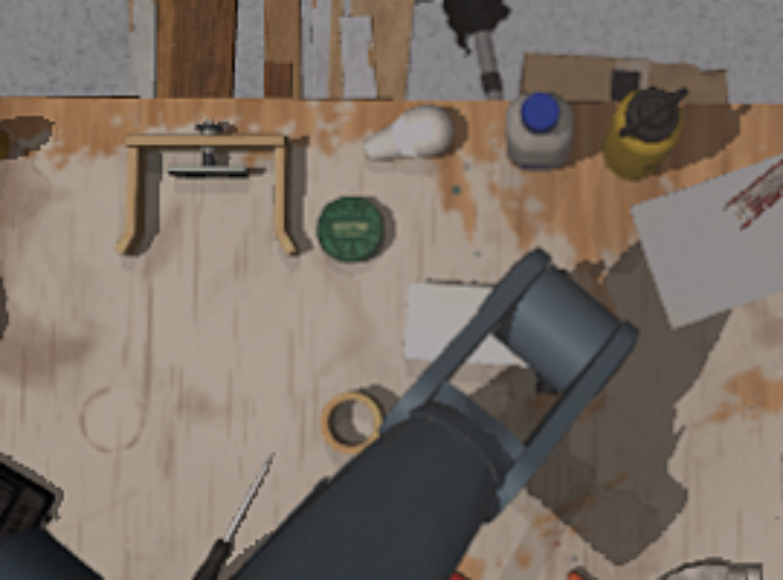

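The carton's yaw follows the tool. Its front edge is at (407,320) in the crop, heading between the tape roll at (353,420) and the tin at (351,228). I'll continue.

>>> servo_tool:
  series: "-0.2 0.003 0 0 0 0 -0.3; -0.2 0.006 0 0 0 0 -0.6; -0.2 0.009 0.0001 0 0 0 -0.9; -0.2 0.012 0.0001 0 0 0 -1.3; -0.2 0.016 0.0002 0 0 0 -1.7; -0.2 0.020 0.0003 0 0 0 -2.1; -0.2 0.024 0.0004 0 0 0 -2.6; -0.2 0.028 0.0005 0 0 0 -3.0; -0.2 0.032 0.0006 0 0 0 -3.4; -0.2 0.035 0.0006 0 0 0 -3.7; -0.2 0.037 0.0006 0 0 0 -4.0; -0.2 0.039 0.0006 0 0 0 -4.1"

```text
time_s: 5.05
eef_pos: [0.5118, -0.2267, 0.0344]
eef_rot: [0.0, 0.701, 0.713, -0.0]
wrist_force: [0.5, -3.3, 0.9]
opening: 0.595
grasp_force: 1.8
```

```bash
python3 -c "
from h import *
carton(); to(.5090,.0413,.034,91)"
```

```text
carton (371.5, ((508.7821960449219, -108.17012023925781), (84.50224304199219, 78.2585678100586), 0.7767358422279358))
t 5.1 pos [ 0.5117 -0.2264  0.0344] head 90.95 tilt [0.     0.0001] F [ 0.23 -2.18  1.1 ] open 0.601 q [-0.63  0.45  1.77  0.    0.92 -0.65]
shift [0.2677 0.0017 0.0004] turn -0.05
```

>>> servo_tool:
  series: "-0.2 0.003 0 0 0 0 0; -0.2 0.007 0 0 0 0 0; -0.2 0.012 0 0 0 0 0; -0.2 0.018 0.0001 0 0 0 0; -0.2 0.025 0.0001 0 0 0 0; -0.2 0.032 0.0002 0 0 0 0; -0.2 0.039 0.0002 0 0 0 0; -0.2 0.046 0.0003 0 0 0 0; -0.2 0.053 0.0003 0 0 0 0; -0.2 0.060 0.0004 0 0 0 0; -0.2 0.066 0.0004 0 0 0 0; -0.2 0.070 0.0005 0 0 0 0"

```text
time_s: 6.1
eef_pos: [0.511, -0.156, 0.0343]
eef_rot: [-0.0, 0.701, 0.713, -0.0]
wrist_force: [-0.1, -4.2, 2.9]
opening: 0.602
grasp_force: 2.1
```

```bash
python3 -c "
from h import *
carton(); to(.5090,.0413,.034,91)"
```

```text
carton (230.5, ((512.7384643554688, -28.355077743530273), (74.88959503173828, 55.5715446472168), 1.1153206825256348))
t 6.15 pos [ 0.5109 -0.1554  0.0342] head 90.96 tilt [-0.0004  0.0007] F [ 0.26 -0.98  0.57] open 0.6 q [-0.52  0.4   1.84  0.    0.9  -0.53]
shift [0.1967 0.0014 0.0003] turn -0.04
```

>>> servo_tool:
  series: "-0.2 0.003 0 0 0 0 0; -0.2 0.008 0 0 0 0 0; -0.2 0.015 0 0 0 0 0; -0.2 0.023 0.0001 0 0 0 0; -0.2 0.032 0.0002 0 0 0 0; -0.2 0.041 0.0003 0 0 0 0; -0.2 0.050 0.0004 0 0 0 0; -0.2 0.059 0.0005 0 0 0 0; -0.2 0.068 0.0006 0 0 0 0; -0.2 0.076 0.0006 0 0 0 0; -0.2 0.082 0.0006 0 0 0 0; -0.2 0.086 0.0006 0 0 0 0"

```text
time_s: 7.15
eef_pos: [0.51, -0.0698, 0.0342]
eef_rot: [-0.0, 0.701, 0.713, -0.0]
wrist_force: [-0.1, -2.5, -1.1]
opening: 0.602
grasp_force: 1.2
```

```bash
python3 -c "
from h import *
carton('pics/c.png'); to(.5090,.0413,.034,91)"
```

```text
carton (92.0, ((525.9884643554688, 73.36842346191406), (45.797115325927734, 29.561376571655273), 1.4216629266738892))
t 7.2 pos [ 0.51   -0.0693  0.0341] head 90.96 tilt [-0.0006  0.0008] F [0.23 1.63 0.88] open 0.6 q [-0.37  0.37  1.89  0.    0.88 -0.38]
shift [0.1106 0.0009 0.0002] turn -0.04
```

View pics/c.png

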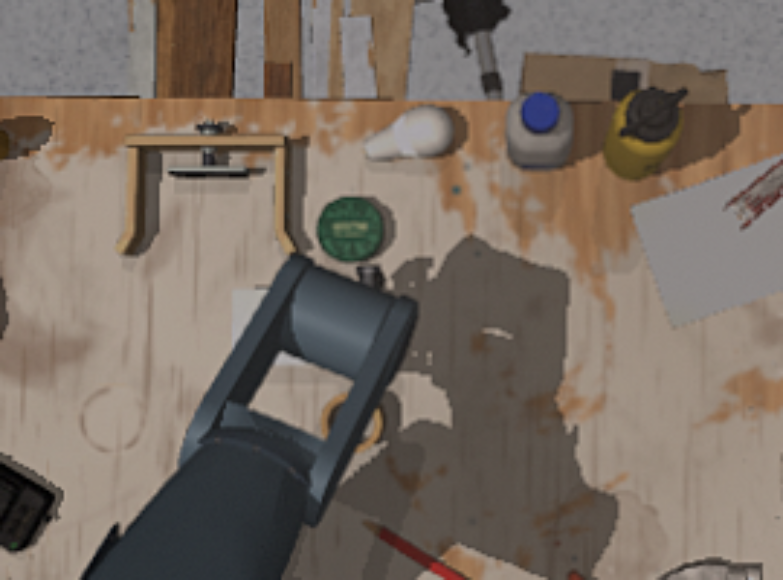

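The carton's front edge is at (233,320) in the crop, where it should be, and the gripper is centred in the gap. I'll push the last 111 mm to the lane point.

>>> servo_tool:
  series: "-0.2 0.003 0 0 0 0 0; -0.2 0.009 0 0 0 0 0; -0.2 0.018 0.0001 0 0 0 0; -0.2 0.029 0.0002 0 0 0 0; -0.2 0.041 0.0003 0 0 0 0; -0.2 0.053 0.0004 0 0 0 0; -0.2 0.065 0.0005 0 0 0 0; -0.2 0.077 0.0006 0 0 0 0; -0.2 0.089 0.0007 0 0 0 0; -0.2 0.099 0.0008 0 0 0 0; -0.2 0.106 0.0009 0 0 0 0; -0.2 0.110 0.0009 0 0 0 0"

```text
time_s: 8.2
eef_pos: [0.5093, 0.0404, 0.0342]
eef_rot: [-0.0, 0.701, 0.713, -0.0]
wrist_force: [-0.7, -2.9, -0.6]
opening: 0.604
grasp_force: 1.0
```

>>> servo_tool:
  series: "-0.2 0 0 0 0 0 0; -0.2 -0.01 0 0 0 0 0; -0.2 -0.02 0 0 0 0 0; -0.2 -0.02 0 -0.01 0 0 0; -0.2 -0.02 0 -0.03 0 0 0; -0.2 -0.02 0 -0.06 0 0 0; -0.2 -0.02 0 -0.09 0 0 0; -0.2 -0.02 0 -0.12 0 0 0; -0.2 -0.02 0 -0.15 0 0 0; -0.2 -0.02 0 -0.165 0 0 0; -0.2 -0.02 0 -0.170 0 0 0"

```text
time_s: 9.12
eef_pos: [0.5117, 0.018, 0.2087]
eef_rot: [0.003, 0.702, 0.712, 0.002]
wrist_force: [0.6, -0.2, 0.9]
opening: 0.602
grasp_force: 0.0
```

```bash
python3 -c "
from h import *
carton('pics/d.png'); to(.380,.123,.204,1)"
```

```text
carton (77.0, ((717.4664916992188, -108.13420104980469), (57.51715087890625, 27.992433547973633), 63.94692611694336))
t 9.1667 pos [0.5112 0.0182 0.2077] head 90.85 tilt [ 0.0054 -0.001 ] F [0.99 0.1  0.21] open 0.598 q [-0.2   0.09  1.82  0.    1.23 -0.21]
shift [ 0.1067 -0.1297  0.0029] turn 89.85
```

>>> servo_tool:
  series: "-0.6 0.005 -0.005 0 0 0 3; -1 0.012 -0.012 0.003 0 0 9; -1 0.022 -0.020 0.003 0 0 16; -1 0.033 -0.030 0.003 0 0 23; -1 0.045 -0.040 0.003 0 0 30; -1 0.057 -0.050 0.003 0 0 37; -1 0.070 -0.060 0.003 0 0 44; -1 0.083 -0.070 0.003 0 0 51; -1 0.095 -0.078 0.003 0 0 58; -1 0.102 -0.082 0.003 0 0 65; -1 0.105 -0.084 0.003 0 0 72; -1 0.106 -0.085 0.003 0 0 78"

```text
time_s: 10.17
eef_pos: [0.4216, 0.124, 0.1998]
eef_rot: [-0.0, 0.994, 0.11, -0.001]
wrist_force: [0.3, -0.2, -0.9]
opening: 0.999
grasp_force: 0.0
```

```bash
python3 -c "
from h import *
carton('pics/e.png'); to(.425,.123,.030,1)"
```

```text
carton (1064.5, ((508.9496765136719, 125.85130310058594), (78.43765258789062, 149.02882385253906), 0.8347151279449463))
t 10.2167 pos [0.4217 0.124  0.1998] head 12.27 tilt [-0.003   0.0002] F [-0.36 -0.22  0.09] open 0.998 q [ 0.01 -0.07  1.99  0.    1.22  1.37]
shift [0.0035 0.0018 0.1698] turn 11.27
```

View pics/e.png

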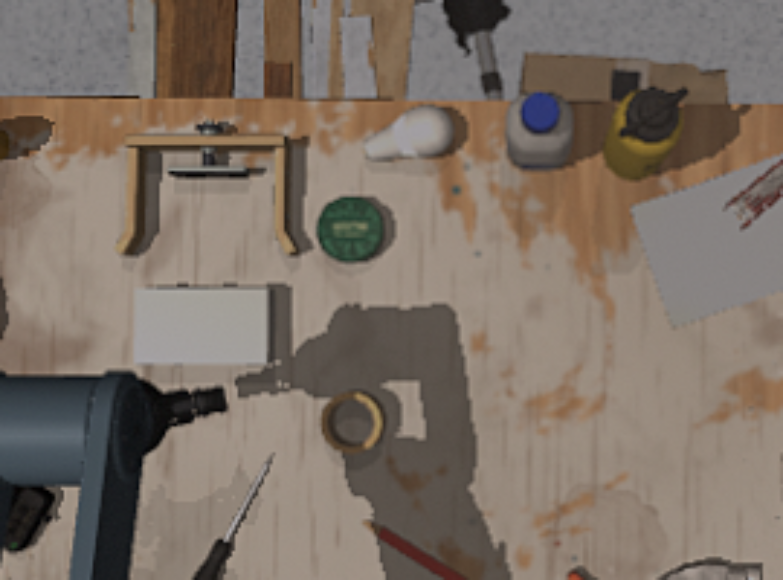

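Run:
```python
from h import *
c=cam('top'); g=c['img'].astype(float).sum(2)/3; hsv=c['img']
for a,b in((173,184),(185,196)):
    print(a,'L',g[a:b,148:163].mean(0).round().tolist(),'R',g[a:b,199:214].mean(0).round().tolist())
a,b=223,241
print('carton L',g[a:b,150:162].mean(0).round().tolist(),'R',g[a:b,196:212].mean(0).round().tolist())
```

```text
173 L [145.0, 144.0, 144.0, 140.0, 141.0, 136.0, 131.0, 128.0, 124.0, 68.0, 34.0, 41.0, 59.0, 72.0, 73.0] R [116.0, 116.0, 125.0, 135.0, 132.0, 134.0, 135.0, 132.0, 122.0, 45.0, 45.0, 65.0, 84.0, 81.0, 80.0]
185 L [149.0, 149.0, 148.0, 142.0, 141.0, 138.0, 130.0, 130.0, 93.0, 47.0, 39.0, 40.0, 72.0, 80.0, 80.0] R [145.0, 146.0, 146.0, 147.0, 141.0, 118.0, 134.0, 129.0, 119.0, 35.0, 49.0, 70.0, 83.0, 80.0, 75.0]
carton L [148.0, 149.0, 146.0, 144.0, 140.0, 143.0, 157.0, 161.0, 161.0, 160.0, 160.0, 160.0] R [159.0, 158.0, 158.0, 159.0, 162.0, 157.0, 100.0, 50.0, 61.0, 81.0, 84.0, 82.0, 80.0, 75.0, 102.0, 155.0]
```

Run:
```python
from h import *
c=cam('top')
w=onplane(c,[(156.9,178),(156.15,190),(207.55,178),(207.4,190)],.04)*1000; print(w[:,:2].round(1).tolist())
for i in(0,1): print('width',w[i,1]-w[i+2,1],'mid',(w[i,1]+w[i+2,1]+12)/2,'x',w[i,0])
k=onplane(c,[(155.5,232),(202.0,232)],.046)*1000; print(k[:,:2].round(1).tolist(),k[:,1].mean(),k[0,1]-k[1,1])
to(.425,.123,.030,1)
```

```text
[[686.4, 204.1], [646.4, 205.4], [688.0, 35.6], [648.2, 35.1]]
width 168.57492636295996 mid 125.85682712830058 x 686.3704249592619
width 170.27372352762725 mid 126.22125332964315 x 646.4479154333477
[[507.8, 201.4], [509.9, 48.4]] 124.91399249692125 153.05112688700245
t 10.3167 pos [0.4223 0.1236 0.2002] head 13.06 tilt [-0.0022 -0.    ] F [-0.7  -0.22  0.17] open 0.999 q [ 0.01 -0.07  1.99  0.    1.22  1.36]
shift [0.0029 0.0012 0.1702] turn 12.06
```

>>> servo_tool:
  series: "-1 0.003 0 0.010 0 0 4; -1 0.003 0 0.030 0 0 9; -1 0.003 0 0.060 0 0 12.1; -1 0.003 0 0.090 0 0 12.1; -1 0.003 0 0.120 0 0 12.1; -1 0.003 0 0.145 0 0 12.1; -1 0.003 0 0.160 0 0 12.1; -1 0.003 0 0.167 0 0 12.1; -1 0.003 0 0.170 0 0 12.1; -1 0.003 0 0.170 0 0 12.1"

```text
time_s: 11.15
eef_pos: [0.4258, 0.1242, 0.031]
eef_rot: [-0.0, 1.0, 0.008, -0.0]
wrist_force: [-1.9, -0.2, -0.8]
opening: 1.001
grasp_force: 0.0
```

```bash
python3 -c "
from h import *
to(.565,.1256,.030,0.9)"
```

```text
t 11.15 pos [0.4258 0.1242 0.031 ] head 0.87 tilt [-0.001  0.   ] F [-1.85 -0.21 -0.75] open 1.001 q [0.02 0.25 2.07 0.   0.82 1.57]
shift [0.1392 0.0007 0.0008] turn -0.03
```

>>> servo_tool:
  series: "-1 0.004 0 0 0 0 0; -1 0.009 0 0 0 0 0; -1 0.014 0 0 0 0 0; -1 0.019 0 0 0 0 0; -1 0.023 0 0 0 0 0; -1 0.027 0 0 0 0 0; -1 0.031 0.0001 0 0 0 0; -1 0.035 0.0001 0 0 0 0; -1 0.040 0.0001 0 0 0 0; -1 0.046 0.0002 0 0 0 0; -1 0.051 0.0002 0 0 0 0; -1 0.055 0.0003 0 0 0 0"

```text
time_s: 12.15
eef_pos: [0.4809, 0.125, 0.0309]
eef_rot: [-0.0, 1.0, 0.007, -0.001]
wrist_force: [-1.8, -0.5, -1.2]
opening: 0.999
grasp_force: 1.0
```

```bash
cat >> h.py <<'E'
def rel():
    c=cam('top'); P=cloud(c); hsv=cv2.cvtColor(c['img'],cv2.COLOR_RGB2HSV); Z=P[...,2]
    m=((Z>.037)&(Z<.056)&(hsv[...,1]<45)&(hsv[...,2]>130)&(abs(P[...,1]-.125)<.1)&(P[...,0]>.4)).astype(np.uint8)
    k=max(cv2.findContours(cv2.morphologyEx(m,2,np.ones((3,3))),0,1)[0],key=cv2.contourArea); w=(onplane(c,k[:,0],.046)[:,:2]*1000).astype(np.float32)
    r=cv2.minAreaRect(w); print('carton',r,'x',w[:,0].min(),w[:,0].max(),'y',w[:,1].min(),w[:,1].max())
    cv2.imwrite('pics/rel%d.png'%int(ctrl.get_obs()['time_s']*100),cv2.resize(c['img'][150:270,120:260,::-1],None,fx=4,fy=4))
E
python3 -c "
from h import *
rel(); to(.565,.1256,.030,0.9)"
```

```text
carton ((543.1820678710938, 125.19923400878906), (62.13066864013672, 151.4688262939453), 0.6961390376091003) x 512.16925 575.1643 y 49.768337 201.02638
t 12.2 pos [0.4818 0.1249 0.0311] head 0.81 tilt [0.0003 0.    ] F [-1.1  -0.37 -0.13] open 1.004 q [0.01 0.35 1.93 0.   0.86 1.57]
shift [0.0832 0.0005 0.0012] turn -0.09
```

>>> servo_tool:
  series: "-1 0.003 0 0 0 0 0; -1 0.008 0 0 0 0 0; -1 0.014 0 0 0 0 0; -1 0.021 0.0001 0 0 0 0; -1 0.028 0.0002 0 0 0 0; -1 0.035 0.0002 0 0 0 0; -1 0.042 0.0003 0 0 0 0; -1 0.049 0.0003 0 0 0 0; -1 0.056 0.0003 0 0 0 0; -1 0.063 0.0004 0 0 0 0; -1 0.069 0.0005 0 0 0 0; -1 0.073 0.0005 0 0 0 0"

```text
time_s: 13.2
eef_pos: [0.5549, 0.1254, 0.0314]
eef_rot: [0.0, 1.0, 0.007, 0.0]
wrist_force: [-3.7, 0.3, 1.8]
opening: 1.002
grasp_force: 1.9
```

```bash
python3 -c "
from h import *
rel(); to(.580,.1256,.030,0.9)"; ls pics
```

```text
carton ((619.534423828125, 125.18479919433594), (58.38705825805664, 149.10113525390625), 2.2245521545410156) x 590.6804 650.6717 y 51.538834 200.64575
t 13.25 pos [0.5555 0.1254 0.0316] head 0.8 tilt [0.0014 0.0001] F [ 0.41 -0.51  0.04] open 0.998 q [0.01 0.47 1.75 0.   0.92 1.57]
shift [0.0245 0.0001 0.0016] turn -0.1
a.png
b.png
bay.png
c.png
d.png
e.png
rel1220.png
rel1325.png
side0.png
top0.png
```

View pics/rel1325.png

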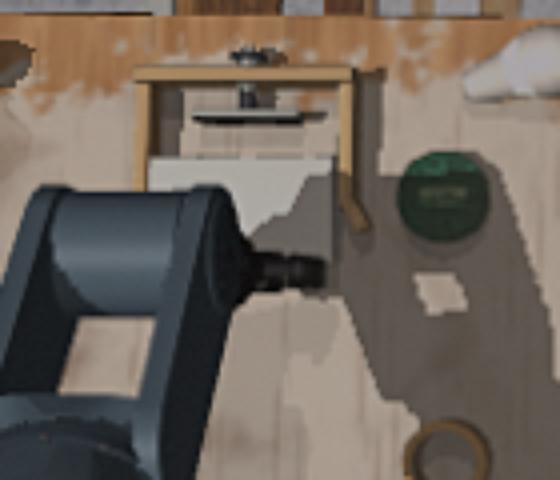

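>>> servo_tool:
  series: "-1 0.001 0 0 0 0 0; -1 0.003 0 0 0 0 0; -1 0.005 0 0 0 0 0; -1 0.007 0 0 0 0 0; -1 0.009 0 0 0 0 0; -1 0.011 0 0 0 0 0; -1 0.013 0 0 0 0 0; -1 0.015 0 0 0 0 0; -1 0.017 0 0 0 0 0; -1 0.019 0 0 0 0 0"

```text
time_s: 14.08
eef_pos: [0.5731, 0.1258, 0.0314]
eef_rot: [-0.0, 1.0, 0.007, -0.0]
wrist_force: [-5.6, -1.0, 5.3]
opening: 0.998
grasp_force: 2.6
```

The carton's front edge runs from (150,160) to (333,157) in the crop. It is square between the cheeks, with the buffer plate ahead at y≈118. Next I'll feel for the buffer in small steps.

>>> servo_tool:
  series: "-1 0.001 0 0 0 0 0; -1 0.002 0 0 0 0 0; -1 0.003 0 0 0 0 0; -1 0.004 0 0 0 0 0"

```text
time_s: 14.42
eef_pos: [0.5769, 0.1258, 0.0314]
eef_rot: [-0.0, 1.0, 0.007, -0.0]
wrist_force: [-5.5, 0.1, 4.2]
opening: 1.003
grasp_force: 2.6
```

>>> servo_tool:
  series: "-1 0.001 0 0 0 0 0; -1 0.002 0 0 0 0 0; -1 0.003 0 0 0 0 0"

```text
time_s: 14.67
eef_pos: [0.5799, 0.1259, 0.0313]
eef_rot: [-0.0, 1.0, 0.007, -0.0]
wrist_force: [-4.9, -1.0, 3.6]
opening: 0.997
grasp_force: 2.6
```

>>> servo_tool:
  series: "-1 0.001 0 0 0 0 0; -1 0.002 0 0 0 0 0; -1 0.003 0 0 0 0 0"

```text
time_s: 14.92
eef_pos: [0.5829, 0.1259, 0.0313]
eef_rot: [0.0, 1.0, 0.007, -0.0]
wrist_force: [-5.5, 1.4, 4.4]
opening: 0.999
grasp_force: 2.6
```

>>> servo_tool:
  series: "-1 0.001 0 0 0 0 0; -1 0.002 0 0 0 0 0"

```text
time_s: 15.08
eef_pos: [0.5849, 0.126, 0.0313]
eef_rot: [-0.0, 1.0, 0.007, -0.0]
wrist_force: [-5.3, -0.4, 3.7]
opening: 1.002
grasp_force: 2.6
```

>>> servo_tool:
  series: "-1 0.001 0 0 0 0 0; -1 0.002 0 0 0 0 0"

```text
time_s: 15.25
eef_pos: [0.5866, 0.126, 0.0313]
eef_rot: [-0.0, 1.0, 0.007, -0.001]
wrist_force: [-9.9, -0.1, 6.3]
opening: 1.002
grasp_force: 4.5
```

>>> servo_tool:
  series: "-1 0.0005 0 0 0 0 0; -1 0.001 0 0 0 0 0"

```text
time_s: 15.42
eef_pos: [0.5869, 0.126, 0.0312]
eef_rot: [0.0, 1.0, 0.007, -0.001]
wrist_force: [-11.1, -1.0, 7.2]
opening: 1.003
grasp_force: 5.1
```

>>> servo_tool:
  series: "-1 0.0008 0 0 0 0 0; -1 0.0015 0 0 0 0 0; -1 0.0015 0 0 0 0 0"

```text
time_s: 15.67
eef_pos: [0.5875, 0.126, 0.0311]
eef_rot: [0.0, 1.0, 0.007, -0.002]
wrist_force: [-11.6, -1.0, 10.7]
opening: 1.002
grasp_force: 6.3
```

>>> servo_tool:
  series: "-1 0 0 -0.0005 0 0 0; -1 0.0005 0 -0.001 0 0 0; -1 0.0005 0 -0.001 0 0 0"

```text
time_s: 15.92
eef_pos: [0.5879, 0.1261, 0.0311]
eef_rot: [-0.0, 1.0, 0.007, -0.002]
wrist_force: [-8.9, 0.4, 3.2]
opening: 0.998
grasp_force: 4.6
```

```bash
python3 -c "
from h import *
rel();to(.588,.126,.0315,0.8); o=ctrl.get_obs(); print(o['torque'])"
```

```text
carton ((652.416748046875, 126.15266418457031), (58.37892532348633, 149.1926727294922), 2.054612398147583) x 623.57983 683.6654 y 52.37476 201.7149
t 15.9667 pos [0.5879 0.1261 0.0312] head 0.8 tilt [-0.0047  0.    ] F [-8.62 -0.6   2.29] open 0.998 q [0.01 0.53 1.66 0.   0.96 1.57]
shift [ 0.0001  0.0001 -0.0003] turn 0.0
[-0.1503672   1.11382353 -0.22663575]
```

>>> servo_tool:
  series: "-1 0.001 0 -0.0002 0 0 0; -1 0.002 0 -0.0004 0 0 0; -1 0.002 0 -0.0004 0 0 0"

```text
time_s: 16.22
eef_pos: [0.5888, 0.1261, 0.0312]
eef_rot: [-0.0, 1.0, 0.007, -0.004]
wrist_force: [-12.3, 0.5, 4.2]
opening: 1.0
grasp_force: 6.1
```

>>> servo_tool:
  series: "-1 0.001 0 -0.0002 0 0 0; -1 0.0018 0 -0.0004 0 0 0; -1 0.0018 0 -0.0004 0 0 0"

```text
time_s: 16.47
eef_pos: [0.5895, 0.1262, 0.0312]
eef_rot: [-0.0, 1.0, 0.007, -0.005]
wrist_force: [-14.5, -1.1, 5.5]
opening: 0.996
grasp_force: 7.7
```

>>> servo_tool:
  series: "-1 0.0004 0 -0.0001 0 0 0; -1 0.0007 0 -0.0002 0 0 0; -1 0.0007 0 -0.0002 0 0 0; -1 0.0007 0 -0.0002 0 0 0; -1 0.0007 0 -0.0002 0 0 0; -1 0.0007 0 -0.0002 0 0 0; -1 0.0007 0 -0.0002 0 0 0; -1 0.0007 0 -0.0002 0 0 0; -1 0.0007 0 -0.0002 0 0 0; -1 0.0007 0 -0.0002 0 0 0"

```text
time_s: 17.3
eef_pos: [0.5895, 0.1262, 0.0312]
eef_rot: [0.0, 1.0, 0.007, -0.006]
wrist_force: [-17.5, -1.7, 6.2]
opening: 0.998
grasp_force: 8.5
```

The press was held at about 10 to 12 N over the slide force for more than 0.5 s. I'll back off straight now.

>>> servo_tool:
  series: "-1 -0.002 0 0 0 0 0; -1 -0.005 0 0 0 0 0; -1 -0.008 0 0 0 0 0; -1 -0.012 0 0 0 0 0; -1 -0.018 0 0 0 0 0; -1 -0.026 0 0 0 0 0; -1 -0.036 0 0 0 0 0; -1 -0.050 0 0 0 0 0; -1 -0.065 0 -0.002 0 0 0; -1 -0.080 0 -0.010 0 0 0; -1 -0.090 0 -0.030 0 0 0; -1 -0.100 0 -0.055 0 0 0"

```text
time_s: 18.3
eef_pos: [0.4919, 0.1245, 0.0874]
eef_rot: [0.0, 1.0, 0.007, -0.002]
wrist_force: [0.8, -0.9, 0.2]
opening: 1.001
grasp_force: 0.0
```

>>> servo_tool:
  series: "-1 -0.015 0 -0.025 0 0 0; -1 -0.035 0 -0.05 0 0 0; -1 -0.055 0 -0.07 0 0 0; -1 -0.070 0 -0.08 0 0 0; -1 -0.080 0 -0.085 0 0 0; -1 -0.085 0 -0.088 0 0 0; -1 -0.085 0 -0.088 0 0 0"

```text
time_s: 18.88
eef_pos: [0.409, 0.1235, 0.177]
eef_rot: [-0.0, 1.0, 0.007, 0.001]
wrist_force: [0.5, 0.1, 0.2]
opening: 0.999
grasp_force: 0.0
```

```bash
rm -f pics/rel*; python3 -c "
from h import *
rel();to(.588,.126,.0315,0.8)"; mv pics/rel*.png pics/fin.png
```

```text
carton ((638.4961547851562, 125.84317016601562), (82.56626892089844, 149.69651794433594), 0.6611231565475464) x 596.3656 680.36127 y 50.561535 200.8572
t 18.9333 pos [0.4096 0.1234 0.1766] head 0.82 tilt [0.0017 0.    ] F [ 0.87 -0.51 -0.2 ] open 0.997 q [ 0.01 -0.07  2.04  0.    1.17  1.57]
shift [ 0.1782 -0.      0.1454] turn 0.02
```

View pics/fin.png

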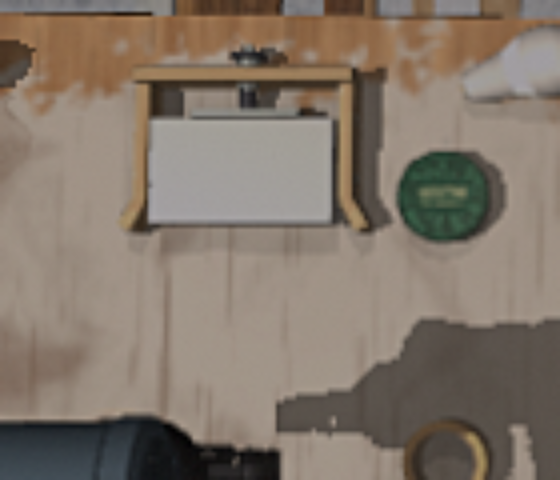

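The carton spans (150,118) to (333,224) in the crop. It sits square between the cheeks against the buffer plate, its yaw is 0.7°, and the gripper is clear of everything.

```bash
python3 -c "
from bench import ctrl
print(ctrl.hand_in())"
```

```text
the job is handed in; nothing more can be done
None
```

I slid the carton through the gap without touching the tape roll or the tin, pushed it square into the bay and pressed it onto the buffer at about 10–12 N over the sliding force for more than half a second. I then let go and handed the job in at about 19 s, but the hand-in gave no verdict.

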